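# Fit the nested filter adapters to their flasks

### The job

Get the four filter flasks ready for suction filtration: take the nest of grey rubber filter adapters apart and seat each adapter in the flask whose neck it fits, nose down in the neck with its collar lying flat on the rim. The flasks stay upright where they stand, within a few centimetres.

Things in the scene. Friction and masses are not known exactly. Their poses are not given: they have to be found in the camera images.
- adapter_30: The smallest of four grey rubber tapered sleeves, on top of the nest: collar 30 mm across, 16 mm high, above a conical nose 24 mm long, 22 mm across under the collar, 13.5 mm at its foot. Origin: centre of the nose's foot, z up along the axis (collar at z 24 to 40 mm). Nested, its nose hangs in the next larger one, collar resting on that one's top face; nothing sticks. Grip the collar. 22 g.
- adapter_38: The second smallest of four grey rubber tapered sleeves, in the nest: collar 38 mm across, 16 mm high, above a conical nose 24 mm long, 30 mm across under the collar, 21.5 mm at its foot. Origin: centre of the nose's foot, z up along the axis (collar at z 24 to 40 mm). Nested, its nose hangs in the next larger one, collar resting on that one's top face; nothing sticks. Grip the collar. 36 g.
- adapter_46: The second largest of four grey rubber tapered sleeves, in the nest: collar 46 mm across, 16 mm high, above a conical nose 24 mm long, 38 mm across under the collar, 29.5 mm at its foot. Origin: centre of the nose's foot, z up along the axis (collar at z 24 to 40 mm). Nested, its nose hangs in the next larger one, collar resting on that one's top face; nothing sticks. Grip the collar. 52 g.
- adapter_54: The largest of four grey rubber tapered sleeves, foot of the nest, on the bench: collar 54 mm across, 16 mm high, above a conical nose 24 mm long, 46 mm across under the collar, 37.5 mm at its foot. Origin: centre of the nose's foot, z up along the axis (collar at z 24 to 40 mm). It stands on its foot and carries the others. Grip the collar. 70 g.
- filter_flask_24: The smallest of four loose clear-glass conical filter flasks: 105 mm tall, base 64 mm, neck 24 mm inside, 30 mm outside, 40 mm deep. Origin: centre of its underside, z up; mouth 105 mm above. A side arm 24 mm below the rim points along its +x, 53 mm from the axis. Takes the 30 mm adapter: collar flat on the rim, 1 mm play round the nose, adapter origin 81 mm above its own.
- filter_flask_32: The second smallest of four loose clear-glass conical filter flasks: 119 mm tall, base 76 mm, neck 32 mm inside, 38 mm outside, 40 mm deep. Origin: centre of its underside, z up; mouth 119 mm above. A side arm 24 mm below the rim points along its +x, 57 mm from the axis. Takes the 38 mm adapter: collar flat on the rim, 1 mm play round the nose, adapter origin 95 mm above its own.
- filter_flask_40: The second largest of four loose clear-glass conical filter flasks: 134 mm tall, base 88 mm, neck 40 mm inside, 46 mm outside, 40 mm deep. Origin: centre of its underside, z up; mouth 134 mm above. A side arm 24 mm below the rim points along its +x, 61 mm from the axis. Takes the 46 mm adapter: collar flat on the rim, 1 mm play round the nose, adapter origin 110 mm above its own.
- filter_flask_48: The largest of four loose clear-glass conical filter flasks: 150 mm tall, base 100 mm, neck 48 mm inside, 54 mm outside, 40 mm deep. Origin: centre of its underside, z up; mouth 150 mm above. A side arm 24 mm below the rim points along its +x, 65 mm from the axis. Takes the 54 mm adapter: collar flat on the rim, 1 mm play round the nose, adapter origin 126 mm above its own.
Mind the look-alikes: they are no part of the job. Leave any orange look-alike of the filter_flask_24 alone.

How it is judged:
By the outcome, as a careful person would: the job done as asked, in the order asked, and still so for the second after the job is handed in, with the robot touching nothing.
It also fails if it takes over 102 s, if anything falls off the work surface, if the arm or the gripper's body presses on something with over 40 N, if the wrist force passes 120 N, or if a joint passes its speed limit or range.

### The arm

A 6-joint arm with a two-finger parallel gripper is mounted at the origin on a cart in front of the work surface, level with it; the furniture and walls round the work are solid. World frame = base frame: x ahead of the robot, y to its left, z up, the work surface at z = 0. Lengths are in m, angles in rad, forces in N, time in s.
With the tool pointing down it reaches from about 0.225 to 0.875 m from the base axis. Payload 3.4 kg.
Tool frame: the origin (TCP) lies on the centre line of the jaws, within the pads' length; the fingertips stand 22 mm ahead of it and the grasp point (between the pads) lies 3 mm ahead of it; z points along the fingers, y is the line along which they close (so a half turn about z gives the same grasp; the last joint's range is limited). The gripper opens to 85 mm and grips with 20 to 120 N. Pads are 22 mm wide; open, the fingers measure 114 mm over their backs; the gripper's body (76 mm by 85 mm) begins 54 mm behind the grasp point. The pads swing forward as they close: fully open they stand 13 mm farther back than shut.
Start: joints at [-1.306, 0.276, 1.505, -0, 1.361, -0.121], TCP at [0.216, -0.533, 0.253] pointing down, gripper open.
Joint ranges: [-2.89, 2.89], [-0.75, 2.08], [0.22, 2.7], [-1.18, 4.32], [0.11, 2.71], [-2.7, 2.7]. Speed limits (rad/s): [2.57, 2.57, 3.14, 3.14, 3.14, 3.14].

### API

Orientations are given as a unit quaternion [w, x, y, z].
In Python, from rig import readout, optics, ticket gives the robot as it stands. The module is installed in compiled form; this text tells all that it offers.
- The arm moves only by the shell command python3 -m handwheel 'ROWS' [OPENING] [FORCE]. ROWS is rows parted by semicolons, their numbers by spaces, 1 to 5 of them, each of 4 numbers: dx, dy, dz in m, then a turn about the tool's z in rad; each row shifts and turns the commanded pose from where the row before left it, along the tool's axes as they then stand; what a row does not reach is not made up. A row lasts 1/12 s, in which the tool goes at most 0.0417 m and 0.125 rad, less where a joint would pass 70% of its speed; a pose out of reach is approached as far as the arm can. OPENING is the finger opening in m, set as the command begins (- or left out keeps the last). The fingers move at their own pace and stop on an object; FORCE is the grip in N (left out, the last holds). Time passes only in rows, so rows that do not move let the fingers close. It prints the time, the measured TCP pose, the force, the opening and the grip force at its end.
- readout.get_state(): the state, without advancing time (a new reading comes with each control period).
- optics.get_image(name): name is "scene" or "top" or "wrist"; returns a dict with "img" (480x640x3 uint8, red, green, blue), "camera_matrix" (3x3 intrinsics, pixels), "k1" (the pictures are not rectified: a ray, as slopes to the right and down, at radius r is drawn at 1 + k1 r^2 times it, then the intrinsics apply), "T" (4x4, takes a point from camera to world coordinates); the wrist camera has in their place "hand_eye" (4x4, takes a point from camera to tool coordinates, whose origin is the TCP and whose axes are the flange's). Camera axes: x right, y down, z forward; pixel columns grow to the right and rows downward; lengths in m; the calibration is good to about 2 mm. A picture is of the moment at which its call begins: read the wrist's pose just before it. There is no depth.
- ticket.sign_off(): hands the job in; it is judged then, once.
The state is a dict: "clock": time; "qpos": joint angles; "qd": joint speeds; "effort": joint torques, N m; "position": TCP position; "ee_rot": TCP orientation; "contact_force": force on the tool from outside, world axes, zero at the start; "moment": the same for the moment, N m; "width": finger opening in m; "gripper_force": force on a finger pad.
Only numpy, scipy, OpenCV 4.12 (cv2) and the standard library are available. Lean on these libraries where they do the work, as an engineer would, in place of code of your own. Each camera call takes 0.05 s, during which the arm holds its last target. There are 200 camera calls.

## Working session

There is one attempt and no reset: what is moved stays moved. The work goes in short steps, Python scripts to look and compute and a shell command to move; the robot and the scene stay as the last step left them, time stands still between calls to the robot, and variables do not carry over. Pictures are saved under pics/ and viewed, at most 14 in all, crops included, and the job is handed in when it is done.

```bash
mkdir -p pics
cat > h.py <<'E'
import numpy as np,cv2
from scipy.spatial.transform import Rotation as R
from rig import readout,optics,ticket
def shot(name,fn):
    s=readout.get_state(); d=optics.get_image(name)
    if name=='wrist':
        T=np.eye(4);q=s['ee_rot'];T[:3,:3]=R.from_quat([q[1],q[2],q[3],q[0]]).as_matrix();T[:3,3]=s['position']
        d['T']=T@d['hand_eye']
    cv2.imwrite(f'pics/{fn}.png',d['img'][:,:,::-1]); np.savez(f'pics/{fn}.npz',img=d['img'],K=d['camera_matrix'],k1=d['k1'],T=d['T'])
    return d
def ray(fn,u,v):
    d=np.load(f'pics/{fn}.npz');K=d['K'];k=float(d['k1'])
    p=np.array([(u-K[0,2])/K[0,0],(v-K[1,2])/K[1,1]]);q=p.copy()
    for _ in range(30): q=p/(1+k*(q@q))
    r=d['T'][:3,:3]@np.array([q[0],q[1],1]);return d['T'][:3,3],r/np.linalg.norm(r)
def atz(fn,u,v,z):
    o,r=ray(fn,u,v);return o+r*(z-o[2])/r[2]
def tri(*obs):
    A=np.zeros((3,3));b=np.zeros(3)
    for o in obs:
        c,r=ray(*o);P=np.eye(3)-np.outer(r,r);A+=P;b+=P@c
    x=np.linalg.solve(A,b)
    return x,[np.linalg.norm(np.cross(x-ray(*o)[0],ray(*o)[1])) for o in obs]
def proj(fn,X):
    d=np.load(f'pics/{fn}.npz');p=np.linalg.inv(d['T'])@np.append(X,1);q=p[:2]/p[2];q=q*(1+float(d['k1'])*(q@q))
    return q*[d['K'][0,0],d['K'][1,1]]+d['K'][:2,2]
E
python3 - <<'E'
from h import *
for n in('scene','top'):
    d=shot(n,n);print(n,d['camera_matrix'].tolist(),d['k1'],d['T'].round(3).tolist())
print(optics.get_image('wrist')['hand_eye'])
s=readout.get_state();print(s)
E
```

```text
scene [[494.91672744565767, 0.0, 323.40563766423753], [0.0, 494.91672744565767, 242.52362903713447], [0.0, 0.0, 1.0]] -0.012863937778259534 [[-0.571, -0.396, 0.719, -0.035], [-0.821, 0.283, -0.496, 0.527], [-0.007, -0.874, -0.486, 0.455], [0.0, 0.0, 0.0, 1.0]]
top [[580.0685518218271, 0.0, 327.68645093033945], [0.0, 580.0685518218271, 234.99592783234561], [0.0, 0.0, 1.0]] -0.03317006232409892 [[-0.021, -0.996, 0.083, 0.439], [-1.0, 0.022, 0.008, 0.103], [-0.01, -0.083, -0.996, 1.26], [0.0, 0.0, 0.0, 1.0]]
[[-6.35503930e-04 -9.47465770e-01 -3.19856547e-01  8.19703069e-02]
 [ 9.99999556e-01 -3.79471022e-04 -8.62786289e-04  4.49879847e-04]
 [ 6.96084185e-04 -3.19856953e-01  9.47465590e-01 -1.20055410e-01]
 [ 0.00000000e+00  0.00000000e+00  0.00000000e+00  1.00000000e+00]]
{'clock': 0.15, 'qpos': array([-1.30599832e+00,  2.76486954e-01,  1.50583709e+00,  1.75923523e-05,
        1.36067748e+00, -1.21050803e-01]), 'qd': array([ 8.22768841e-04, -2.48208698e-03, -4.59210114e-03, -1.48063838e-04,
       -8.59980230e-05, -2.82248627e-03]), 'effort': array([ 1.49087351e-03, -4.17143226e+01, -2.46033758e+01, -6.33241086e-07,
        7.77831010e-03,  6.00193474e-06]), 'position': array([ 0.21628028, -0.53239741,  0.25261925]), 'ee_rot': array([-7.03234274e-04,  9.81447847e-01,  1.91728005e-01, -4.20075084e-05]), 'contact_force': array([-0.18226323,  0.19566595,  0.06480781]), 'moment': array([-0.01864249, -0.05647491, -0.04834917]), 'gripper_force': 0.0, 'width': 0.08520032789490617}
```

View pics/scene.png

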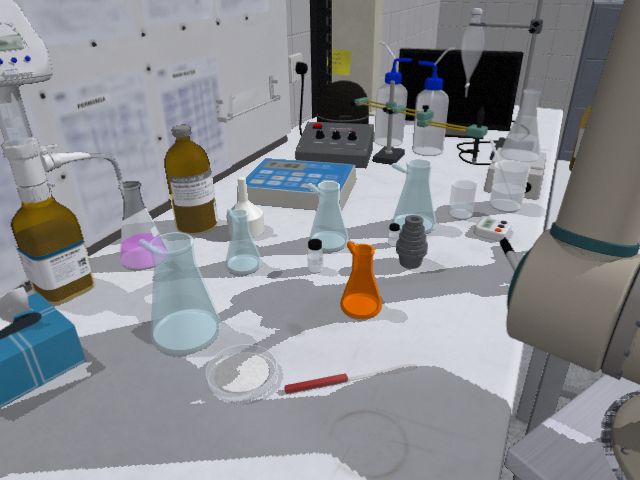

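View pics/top.png

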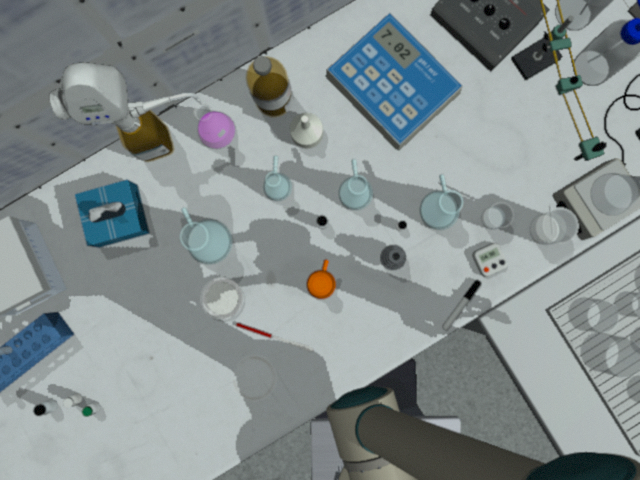

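The scene picture shows four pale-blue flasks: A (185,290), B (243,240), C (328,215) and D (415,195). It also shows the grey nest at (411,240) and an orange look-alike at (361,285). In the top view the flasks are at (205,240), (277,185), (354,190) and (441,207), the nest is at (393,257) and the orange one at (321,284). The violet-filled flask and the clear glassware aren't pale-blue empty flasks, so they're not the targets. Next I'll enlarge these areas.

Run:
```python
from h import *
def mont(fn,cs,w,h,out):
    im=cv2.imread(f'pics/{fn}.png');t=[]
    for (x,y) in cs:
        c=cv2.resize(im[y:y+h,x:x+w],None,fx=260//w if 0 else 4,fy=4,interpolation=cv2.INTER_CUBIC)
        for i in range(0,w,10): cv2.line(c,(i*4,0),(i*4,4 if (x+i)%50 else 14),(0,0,255),1)
        for i in range(0,h,10): cv2.line(c,(0,i*4),(4 if (y+i)%50 else 14,i*4),(0,0,255),1)
        cv2.putText(c,f'{x},{y}',(16,14),0,.4,(0,0,255),1);t.append(c)
    o=np.vstack([np.hstack(t[i:i+3]) for i in(0,3)]);print(o.shape);cv2.imwrite(f'pics/{out}.png',o)
mont('top',[(175,205),(250,150),(330,155),(410,170),(365,230),(295,250)],65,70,'topm')
mont('scene',[(140,225),(215,200),(300,175),(385,155),(380,210),(335,235)],65,70,'scm')
```

```text
(560, 780, 3)
(560, 780, 3)
```

View pics/topm.png

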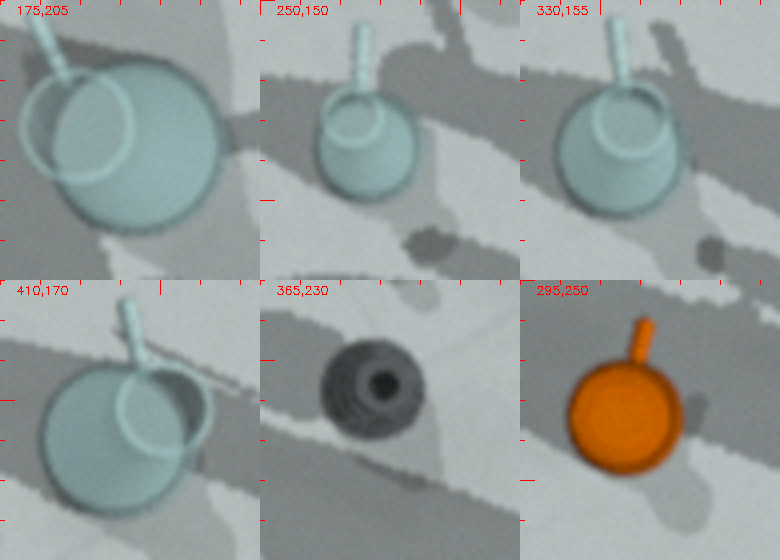

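View pics/scm.png

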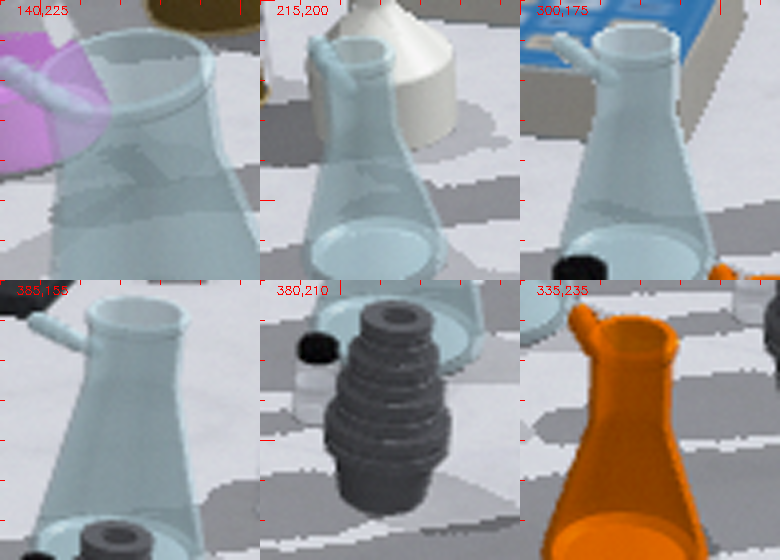

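Each flask's rim diameter in the top crop matches its expected size: A about 53 mm (48), B 31 (24), C 37 (32), D 46 (40). The orange one is the look-alike and stays where it is. Next I'll triangulate the rim centres and the top of the nest.

Run:
```python
from h import *
for n,t,s,z in [('48',(194.3,236.5),(172.5,243.8),.15),('24',(273.2,179.2),(239.8,213.5),.105),('32',(357.7,184.7),(329.2,186.2),.119),('40',(451,202),(419.4,164.8),.134),('nest',(396,256.5),(414.2,219.2),.088)]:
    x,e=tri(('top',*t),('scene',*s));a=atz('top',*t,z);b=atz('scene',*s,z)
    print(n,x.round(4),np.round(e,4),'r',np.hypot(x[0],x[1]).round(3),a.round(4),b.round(4))
# side-arm tips
for n,t,z in [('48',(175+35/4,205+15/4),.145),('24',(250+103/4,150+25/4),.09),('32',(330+96/4,155+20/4),.1),('40',(410+127/4,170+20/4),.12)]: print(n,atz('top',*t,z).round(3))
```

```text
48 [0.535  0.3704 0.1451] [0.0001 0.0001] r 0.651 [0.5346 0.3694 0.15  ] [0.5259 0.3728 0.15  ]
24 [0.6518 0.2205 0.1005] [0. 0.] r 0.688 [0.651 0.22  0.105] [0.6431 0.2244 0.105 ]
32 [0.6347 0.0507 0.1134] [0.0005 0.0005] r 0.637 [0.6334 0.0505 0.119 ] [0.6241 0.0588 0.119 ]
40 [ 0.5942 -0.1313  0.1266] [0.001 0.001] r 0.609 [ 0.5926 -0.1304  0.134 ] [ 0.5806 -0.1157  0.134 ]
nest [ 0.4914 -0.024   0.0839] [0.0013 0.0013] r 0.492 [ 0.4903 -0.0245  0.088 ] [ 0.4865 -0.0168  0.088 ]
48 [0.59  0.391 0.145]
24 [0.701 0.216 0.09 ]
32 [0.688 0.056 0.1  ]
40 [ 0.649 -0.117  0.12 ]
```

The five positions fit the expected sizes and lie within reach. The measured heights are about 5 mm low, so I'll refine them with the wrist camera. First I'll move towards the nest, setting the fingers to 46 mm so I can also locate the fingertips.

```bash
python3 -m handwheel '.03 -.0246 0 0;.03 -.0246 0 0;.03 -.0246 0 0;.03 -.0246 0 0;.03 -.0246 0 0' .046 25
python3 -m handwheel '.03 -.0246 0 0;.03 -.0246 0 0;.03 -.0246 0 0;.03 -.0246 0 0;.03 -.0246 0 0'
python3 -m handwheel '.03 -.0246 0 0;.03 -.0246 0 0;0 0 0 0;0 0 0 0'
python3 -c "from h import *;shot('wrist','w1')"
python3 -m handwheel '.03 -.0246 0 0;.03 -.0246 0 0;.03 -.0246 0 0;0 0 0 0;0 0 0 0'
python3 - <<'E'
from h import *
shot('wrist','w2');s=readout.get_state();print(s['position'],s['ee_rot'],s['width'])
a=cv2.imread('pics/w1.png');b=cv2.imread('pics/w2.png');cv2.imwrite('pics/w12.png',cv2.resize(np.hstack([a,b]),(800,300),interpolation=cv2.INTER_AREA))
for f in('w1','w2'):print(proj(f,[.4905,-.0235,.088]))
E
```

```text
clock: 0.57
position: [0.3094, -0.3606, 0.253]
ee_rot: [-0.0, 0.982, 0.191, -0.0]
contact_force: [0.9, 0.2, -0.2]
width: 0.046
gripper_force: 0.0
clock: 0.98
position: [0.4021, -0.1901, 0.2533]
ee_rot: [0.0, 0.981, 0.192, 0.0]
contact_force: [0.8, -0.7, -0.2]
width: 0.0459
gripper_force: 0.0
clock: 1.32
position: [0.4392, -0.1219, 0.2531]
ee_rot: [-0.0, 0.981, 0.194, -0.0]
contact_force: [0.3, -1.1, -0.4]
width: 0.046
gripper_force: 0.0
clock: 1.78
position: [0.4946, -0.0219, 0.2529]
ee_rot: [0.0, 0.981, 0.192, -0.001]
contact_force: [-0.7, -0.3, 1.2]
width: 0.0458
gripper_force: 0.0
[ 0.49406562 -0.02280172  0.25293195] [ 4.49253607e-04  9.81490310e-01  1.91509805e-01 -7.51439143e-04] 0.04630313132123625
[218.46053842 104.75483623]
[318.17781261 224.04476272]
```

View pics/w12.png

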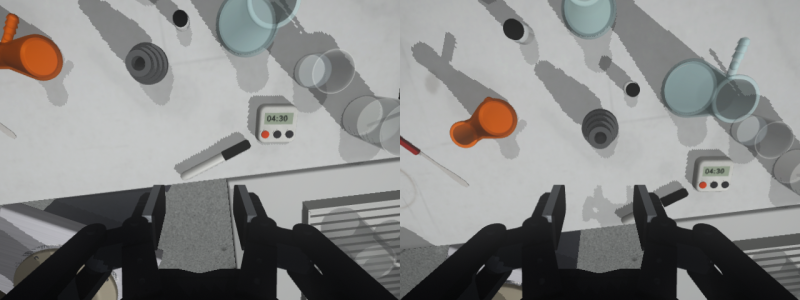

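Both halves show the nest, with its hole at about (221,102) in w1 and (320,222) in w2. The fingertips are at about (250,300) and (380,300) in w2. I'll enlarge these.

Run:
```python
from h import *
def crop(fn,x,y,w,h,s):
    c=cv2.resize(cv2.imread(f'pics/{fn}.png')[y:y+h,x:x+w],None,fx=s,fy=s,interpolation=cv2.INTER_CUBIC)
    for i in range(0,w,10): cv2.line(c,(i*s,0),(i*s,4 if (x+i)%50 else 14),(0,0,255),1)
    for i in range(0,h,10): cv2.line(c,(0,i*s),(4 if (y+i)%50 else 14,i*s),(0,0,255),1)
    cv2.putText(c,f'{x},{y}',(16,14),0,.4,(0,0,255),1);return c
A=np.hstack([crop('w1',190,60,100,90,4),crop('w2',280,160,100,90,4)]);B=crop('w2',215,280,200,60,4)
cv2.imwrite('pics/m2.png',np.vstack([A,B]))
```

```text
(no output)
```

View pics/m2.png

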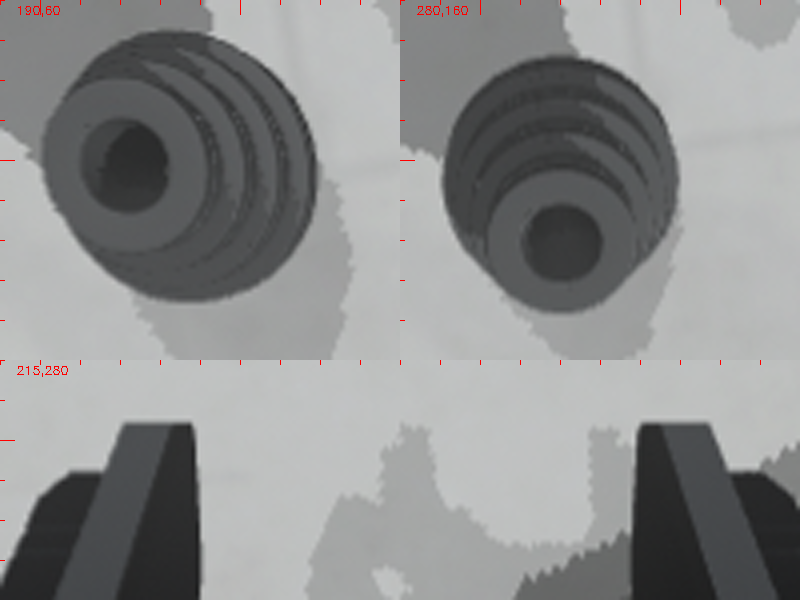

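Run:
```python
from h import *
print(tri(('w1',221.4,101.2),('w2',320.2,220.2)), tri(('w1',221.4,101.2),('w2',320.2,220.2),('top',396,256.5)))
for f,u,v in(('w1',221.4,101.2),('w2',320.2,220.2),('top',396,256.5)):print(atz(f,u,v,.088))
s=readout.get_state();q=s['ee_rot'];M=R.from_quat([q[1],q[2],q[3],q[0]]).as_matrix();p=s['position']
for u in(258,263.2,374,380):
    for xt in(.011,):
        o,r=ray('w2',u,295.8);o=M.T@(o-p);r=M.T@r;print((o+r*(xt-o[0])/r[0]).round(4))
```

```text
(array([ 0.49336601, -0.02409584,  0.08541632]), [np.float64(3.682936879615005e-05), np.float64(3.682936879600996e-05)]) (array([ 0.49210911, -0.02431738,  0.08271577]), [np.float64(0.001361624749019193), np.float64(0.000485566380472231), np.float64(0.0017163248076966856)])
[ 0.49359464 -0.02471689  0.088     ]
[ 0.49402909 -0.02378434  0.088     ]
[ 0.49032181 -0.02446649  0.088     ]
[ 0.011  -0.0249  0.0169]
[ 0.011  -0.0228  0.0169]
[0.011  0.0222 0.017 ]
[0.011  0.0246 0.017 ]
```

The nest's top is at (0.4938, −0.0242). I measure its height at 85 mm, against 88 expected. The fingertips sit about 17 mm ahead of the TCP at 46 mm opening. Next I'll descend so the tips end about 4 mm above the face of the 38 adapter, grip, and lift.

```bash
python3 -m handwheel '0 .0013 .04 0;0 0 .04 0;0 0 .04 0;0 0 .037 0;0 0 0 0'
python3 -m handwheel '0 0 0 0;0 0 0 0;0 0 0 0;0 0 0 0' .0 25
python3 -m handwheel '0 0 -.02 0;0 0 -.04 0;0 0 -.04 0;0 0 -.02 0;0 0 0 0'
python3 - <<'E'
from h import *
shot('wrist','w3');shot('scene','s3')
a=cv2.imread('pics/w3.png');b=cv2.imread('pics/s3.png')[150:300,330:530];cv2.imwrite('pics/m3.png',np.hstack([cv2.resize(a,(400,300)),cv2.resize(b,(400,300))]))
E
```

```text
clock: 2.25
position: [0.4887, -0.0242, 0.0905]
ee_rot: [-0.002, 0.982, 0.19, -0.007]
contact_force: [-1.4, 1.0, 0.4]
width: 0.0459
gripper_force: 0.0
clock: 2.58
position: [0.4966, -0.0235, 0.0986]
ee_rot: [0.001, 0.982, 0.191, 0.002]
contact_force: [-0.3, -0.6, 0.6]
width: 0.0292
gripper_force: 25.8
clock: 3.0
position: [0.4987, -0.0233, 0.2235]
ee_rot: [0.003, 0.981, 0.192, 0.007]
contact_force: [1.5, -0.3, -0.4]
width: 0.0293
gripper_force: 25.8
```

View pics/m3.png

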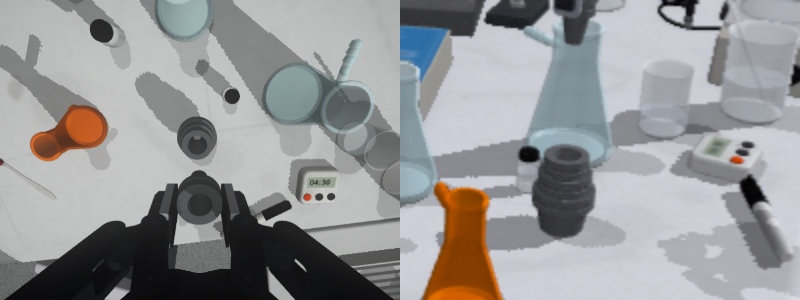

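The picture shows only the 30 adapter in the jaws, with a clean nest of three left at (390,275). Next I'll tour the four flasks with it held high, taking two wrist pictures of each rim 60 mm apart.

```bash
S='from h import *;import sys;shot("wrist",sys.argv[1])'
python3 -m handwheel '-.007 .034 -.0085 0;-.007 .034 -.0085 0;-.007 .034 -.0085 0;-.007 .034 -.0085 0' | head -0
python3 -m handwheel '0 0 0 0;0 0 0 0;0 0 0 0;0 0 0 0' | head -2; python3 -c "$S" D1
python3 -m handwheel '.03 0 0 0;.03 0 0 0;0 0 0 0;0 0 0 0;0 0 0 0'| head -2; python3 -c "$S" D2
python3 -m handwheel '.0115 -.0381 0 0;.0115 -.0381 0 0;.0115 -.0381 0 0;.0115 -.0381 0 0' | head -0
python3 -m handwheel '0 0 0 0;0 0 0 0;0 0 0 0;0 0 0 0' | head -2; python3 -c "$S" C1
python3 -m handwheel '.03 0 0 0;.03 0 0 0;0 0 0 0;0 0 0 0;0 0 0 0'| head -2; python3 -c "$S" C2
python3 -m handwheel '.0048 -.0375 0 0;.0048 -.0375 0 0;.0048 -.0375 0 0;.0048 -.0375 0 0' | head -0
python3 -m handwheel '0 0 0 0;0 0 0 0;0 0 0 0;0 0 0 0' | head -2; python3 -c "$S" B1
python3 -m handwheel '.03 0 0 0;.03 0 0 0;0 0 0 0;0 0 0 0;0 0 0 0'| head -2; python3 -c "$S" B2
python3 -m handwheel '-.0185 -.0305 0 0;-.0185 -.0305 0 0;-.0185 -.0305 0 0;-.0185 -.0305 0 0;-.0185 -.0305 0 0' | head -0
python3 -m handwheel '-.0185 -.0305 0 0;0 0 0 0;0 0 0 0;0 0 0 0;0 0 0 0' | head -2; python3 -c "$S" A1
python3 -m handwheel '.03 0 0 0;.03 0 0 0;0 0 0 0;0 0 0 0;0 0 0 0'| head -9; python3 -c "$S" A2
python3 - <<'E'
from h import *
P=dict(D=[.593,-.130,.134],C=[.634,.051,.119],B=[.651,.220,.105],A=[.535,.370,.15]);rows=[]
for k in('1','2'):
    t=[]
    for n in 'ABCD':
        u,v=np.round(proj(n+k,P[n])).astype(int);x,y=u-50,v-50
        im=cv2.copyMakeBorder(cv2.imread(f'pics/{n+k}.png'),60,60,60,60,cv2.BORDER_CONSTANT)
        c=cv2.resize(im[y+60:y+160,x+60:x+160],(200,200),interpolation=cv2.INTER_CUBIC)
        cv2.drawMarker(c,(100,100),(0,0,255),0,8);cv2.putText(c,f'{n}{k} {x},{y}',(5,12),0,.4,(0,0,255),1);t.append(c)
    rows.append(np.hstack(t))
cv2.imwrite('pics/m4.png',np.vstack(rows))
E
```

```text
clock: 3.77
position: [0.5192, -0.1579, 0.2491]
clock: 4.23
position: [0.5749, -0.1357, 0.2498]
clock: 4.95
position: [0.5608, 0.0206, 0.2504]
clock: 5.42
position: [0.6162, 0.0431, 0.2497]
clock: 6.13
position: [0.5781, 0.189, 0.2504]
clock: 6.6
position: [0.6334, 0.2118, 0.2497]
clock: 7.48
position: [0.4626, 0.34, 0.2505]
clock: 7.95
position: [0.5177, 0.3625, 0.2495]
ee_rot: [0.0, 0.982, 0.191, -0.001]
contact_force: [-0.6, 0.3, 0.5]
width: 0.0293
gripper_force: 25.8Exception ignored on flushing sys.stdout:
BrokenPipeError: [Errno 32] Broken pipe
Exception ignored on flushing sys.stdout:
BrokenPipeError: [Errno 32] Broken pipe
Exception ignored on flushing sys.stdout:
BrokenPipeError: [Errno 32] Broken pipe
Exception ignored on flushing sys.stdout:
BrokenPipeError: [Errno 32] Broken pipe
```

View pics/m4.png

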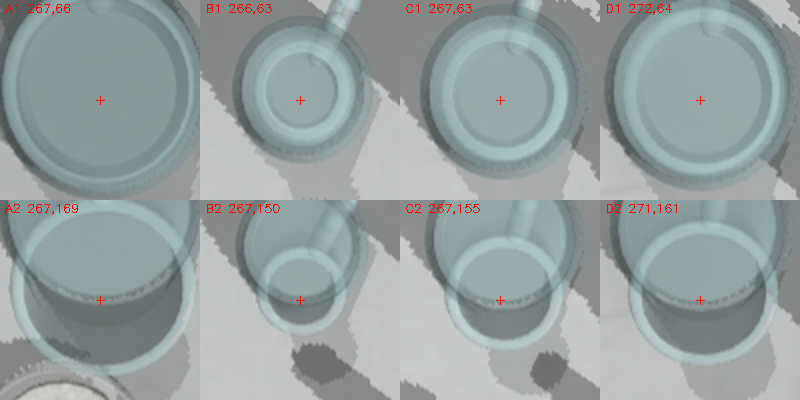

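All eight crops show the rims. The upper row looks straight down each neck and the lower row is oblique with a clear rim ellipse. I'll triangulate from the rim centres read in both rows.

Run:
```python
from h import *
Z=dict(A=.15,B=.105,C=.119,D=.134)
M={'A':[(267,66,98.5,90),(267,169,103,87)],'B':[(266,63,100,91.5),(267,150,102,89.5)],'C':[(267,63,104,94),(267,155,104.5,92.5)],'D':[(272,64,97,93),(271,161,103,93)]}
for n,m in M.items():
    o=[(n+str(i+1),x+a/2,y+b/2) for i,(x,y,a,b) in enumerate(m)]
    print(n,tri(*o)[0].round(4),[atz(*q,Z[n])[:2].round(4) for q in o])
s=readout.get_state();print(s['position'])
```

```text
A [0.5375 0.3708 0.1458] [array([0.5373, 0.3713]), array([0.5388, 0.3708])]
B [0.6538 0.2207 0.0996] [array([0.6537, 0.2211]), array([0.6551, 0.2208])]
C [0.6364 0.0505 0.1164] [array([0.6364, 0.0505]), array([0.6369, 0.0508])]
D [ 0.5949 -0.1293  0.1319] [array([ 0.5945, -0.1284]), array([ 0.5958, -0.13  ])]
[0.51723264 0.36255688 0.24978163]
```

```bash
python3 -m handwheel '.0148 .0366 0 0;.0148 .0366 0 0;.0148 .0366 0 0;.0148 .0366 .01 0;.0148 .0366 .01 0' >/dev/null
python3 -m handwheel '0 0 .02 0;0 0 .02 0;0 0 0 0;0 0 0 0;0 0 0 0' | head -2
python3 - <<'E'
from h import *
shot('wrist','w5');s=readout.get_state();print(s['position'])
a=cv2.imread('pics/w5.png')[200:480,180:460];cv2.imwrite('pics/m5.png',cv2.resize(a,(560,560),interpolation=cv2.INTER_CUBIC))
E
```

```text
clock: 8.83
position: [0.6548, 0.2221, 0.1917]
[0.65513955 0.22237626 0.1922202 ]
```

View pics/m5.png

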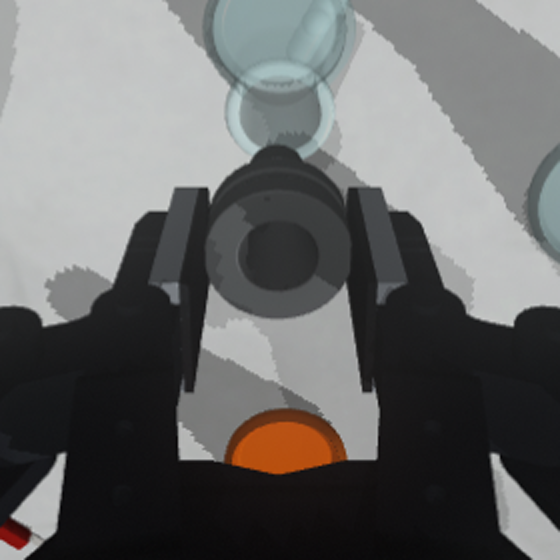

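The held adapter's top ring is centred at (319.5,326.5) in full-frame pixels. The rim of the 24 flask lies below it at (320,254.5).

```bash
cat >> h.py <<'E'
def tool(fn,u,v,zt):
    d=np.load(f'pics/{fn}.npz');H=optics_he;o,r=ray(fn,u,v);T=d['T']@np.linalg.inv(H);Ti=np.linalg.inv(T)
    o=(Ti@np.append(o,1))[:3];r=Ti[:3,:3]@r;return (o+r*(zt-o[2])/r[2]).round(4)
optics_he=np.array([[-6.35503930e-04,-9.47465770e-01,-3.19856547e-01,8.19703069e-02],[9.99999556e-01,-3.79471022e-04,-8.62786289e-04,4.49879847e-04],[6.96084185e-04,-3.19856953e-01,9.47465590e-01,-1.20055410e-01],[0,0,0,1]])
E
python3 - <<'E'
from h import *
for z in(.006,.008,.010):print(tool('w5',319.5,326.5,z))
for z in(.087,.089):print(tool('w5',320,254.5,z))
print(readout.get_state()['position'])
E
```

```text
[0.0027 0.0006 0.006 ]
[0.0014 0.0007 0.008 ]
[0.0002 0.0007 0.01  ]
[0.0006 0.0011 0.087 ]
[-0.0002  0.0011  0.089 ]
[0.65513955 0.22237626 0.1922202 ]
```

Aligned within 1 mm, so I'll lower gently.

```bash
python3 -m handwheel '-.001 .0004 .015 0;0 0 .015 0;0 0 .01 0;0 0 .008 0;0 0 .004 0'
python3 -m handwheel '0 0 .002 0;0 0 .002 0;0 0 .002 0;0 0 .002 0;0 0 0 0'
```

```text
clock: 9.3
position: [0.6538, 0.2214, 0.1379]
ee_rot: [0.0, 0.981, 0.192, -0.0]
contact_force: [-0.2, 0.4, -0.8]
width: 0.0294
gripper_force: 25.8
clock: 9.72
position: [0.6545, 0.2211, 0.1304]
ee_rot: [0.0, 0.981, 0.192, 0.0]
contact_force: [0.9, 0.7, 0.4]
width: 0.0294
gripper_force: 25.9
```

```bash
python3 -m handwheel '0 0 .0015 0;0 0 0 0;0 0 0 0'|sed -n 2,4p
python3 -m handwheel '0 0 .0015 0;0 0 0 0;0 0 0 0'|sed -n 2,4p
python3 -m handwheel '0 0 .001 0;0 0 0 0;0 0 0 0'|sed -n 2,4p
```

```text
position: [0.6546, 0.2211, 0.1301]
ee_rot: [0.0, 0.981, 0.192, 0.001]
contact_force: [-0.3, 0.6, 4.2]
position: [0.6547, 0.2212, 0.1298]
ee_rot: [0.0, 0.981, 0.192, 0.001]
contact_force: [-1.7, -0.5, 10.3]
position: [0.6548, 0.2212, 0.1297]
ee_rot: [0.0, 0.981, 0.192, 0.002]
contact_force: [-2.8, 0.1, 12.9]
```

Contact came at the expected height (collar on the rim, 13 N). Next I'll ease off, release, return to the nest and pick the 38 adapter.

```bash
python3 -m handwheel '0 0 -.0035 0;0 0 0 0;0 0 0 0;0 0 0 0' .056 |sed -n 2,5p
python3 -m handwheel '0 0 -.015 0;0 0 -.025 0;0 0 -.03 0;0 0 -.02 0;0 0 0 0' >/dev/null; python3 -c "from h import *;shot('wrist','b6')"
python3 -m handwheel '-.0301 .0208 0 0;-.0301 .0208 0 0;-.0301 .0208 0 0;-.0301 .0208 0 0;-.0301 .0208 0 0' >/dev/null
python3 -m handwheel '-.0301 .0208 0 0;-.0301 .0208 0 0;-.0301 .0208 0 0;0 0 0 0;0 0 0 0' |sed -n 1,2p
python3 -m handwheel '0 0 0 0;0 0 0 0;0 0 0 0'|sed -n 1,2p
python3 - <<'E'
from h import *
shot('wrist','n6');p=[.494,-.0238,.072];u,v=proj('n6',p).round().astype(int);print(u,v,proj('b6',[.6545,.221,.121]))
u2,v2=proj('b6',[.6545,.221,.121]).round().astype(int)
f=lambda n,u,v:cv2.resize(cv2.imread(f'pics/{n}.png')[max(v-50,0):v+50,u-65:u+65],(390,300),interpolation=cv2.INTER_CUBIC)
cv2.imwrite('pics/m6.png',np.hstack([f('n6',u,v),f('b6',u2,v2)]));print(readout.get_state()['position'])
E
```

```text
position: [0.6538, 0.221, 0.1291]
ee_rot: [0.0, 0.981, 0.192, -0.001]
contact_force: [0.6, -1.0, 0.3]
width: 0.0561
clock: 12.1
position: [0.4919, -0.0248, 0.2184]
clock: 12.35
position: [0.4941, -0.0228, 0.2193]
320 226 [317.69322755 250.17801023]
[ 0.49412598 -0.02281418  0.21935183]
```

View pics/m6.png

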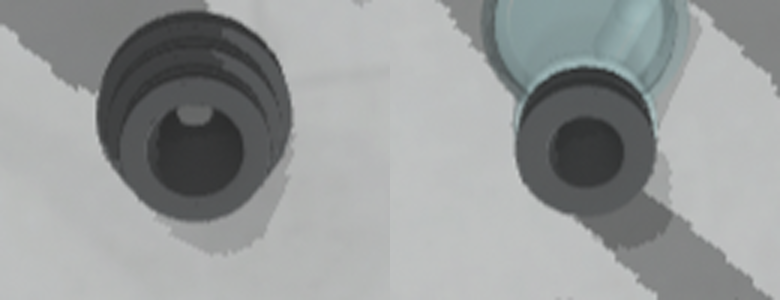

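The right half shows the 30 adapter flat on its flask. The left half shows the nest upright, within 1 mm of the predicted place. Next I'll pick the 38 adapter.

```bash
python3 -m handwheel '0 .001 .035 0;0 0 .04 0;0 0 .035 0;0 0 .022 0;0 0 .0085 0' >/dev/null
python3 -m handwheel '0 0 0 0;0 0 0 0;0 0 0 0' |sed -n 2,4p
python3 -m handwheel '0 0 0 0;0 0 0 0;0 0 0 0;0 0 0 0' 0 25 |sed -n 2,5p
python3 -m handwheel '0 0 -.015 0;0 0 -.03 0;0 0 -.04 0;0 0 -.04 0;0 0 -.015 0'
```

```text
position: [0.4957, -0.0247, 0.0808]
ee_rot: [0.001, 0.981, 0.192, 0.002]
contact_force: [-0.9, 0.0, -0.3]
position: [0.4949, -0.0249, 0.0804]
ee_rot: [0.001, 0.981, 0.192, 0.001]
contact_force: [0.7, -0.6, 3.8]
width: 0.0373
clock: 13.82
position: [0.4963, -0.0251, 0.2247]
ee_rot: [0.002, 0.981, 0.192, 0.004]
contact_force: [1.7, -0.2, -0.8]
width: 0.0371
gripper_force: 25.3
```

```bash
python3 -m handwheel '.0319 -.0034 0 0;.0319 -.0034 0 0;.0319 -.0034 0 0;.0319 -.0034 0 0;.0319 -.0034 0 0' >/dev/null
python3 -m handwheel '0 0 .008 0;0 0 .005 0;0 0 0 0;0 0 0 0;0 0 0 0' >/dev/null;python3 -m handwheel '0 0 0 0;0 0 0 0;0 0 0 0'|sed -n 2,5p
python3 - <<'E'
from h import *
shot('wrist','w7');s=readout.get_state();print(s['position'])
a=cv2.imread('pics/w7.png')[200:400,180:460];cv2.imwrite('pics/m7.png',cv2.resize(a,(784,560),interpolation=cv2.INTER_CUBIC))
E
```

```text
position: [0.6352, 0.0508, 0.2069]
ee_rot: [0.0, 0.981, 0.191, 0.0]
contact_force: [1.1, 0.2, -0.2]
width: 0.0371
[0.63524804 0.05089298 0.20680644]
```

View pics/m7.png

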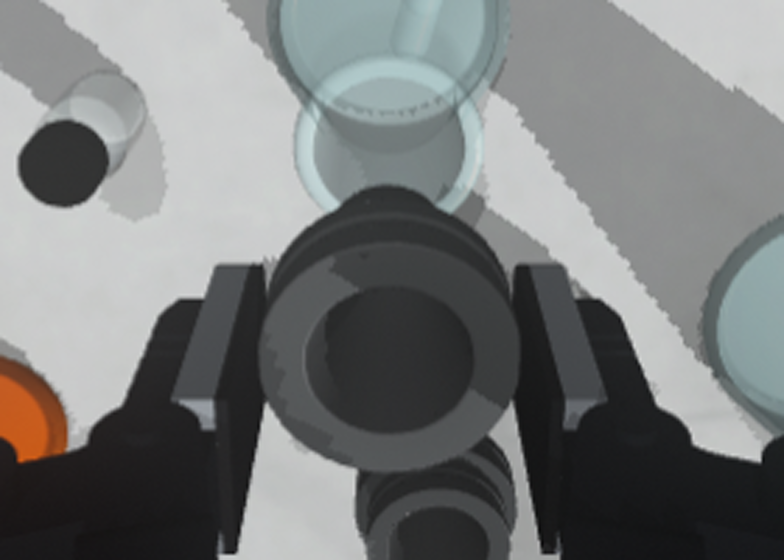

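The ring of the held 38 adapter is centred at (319.1,327.3). The rim of the 32 flask is centred at about (318.9,250.5).

```bash
python3 - <<'E'
from h import *
print(tool('w7',319.1,327.3,.0084),tool('w7',318.9,250.5,.0878))
E
python3 -m handwheel '0 0 .015 0;0 0 .015 0;0 0 .01 0;0 0 .005 0;0 0 0 0' | sed -n 2,4p
```

```text
[0.0008 0.0005 0.0084] [0.0028 0.0004 0.0878]
position: [0.6346, 0.0511, 0.1599]
ee_rot: [-0.0, 0.981, 0.192, -0.001]
contact_force: [-0.1, -0.1, -1.2]
```

```bash
python3 -m handwheel '.0016 0 .004 0;0 0 .004 0;0 0 .003 0;0 0 .002 0;0 0 0 0' | sed -n 2,4p
python3 -m handwheel '0 0 .002 0;0 0 .001 0;0 0 0 0;0 0 0 0'|sed -n 2,4p
python3 -m handwheel '0 0 .0015 0;0 0 0 0;0 0 0 0'|sed -n 2,4p
```

```text
position: [0.6366, 0.0517, 0.1479]
ee_rot: [-0.0, 0.981, 0.192, -0.0]
contact_force: [0.3, 1.2, -0.6]
position: [0.6368, 0.0517, 0.1453]
ee_rot: [0.0, 0.981, 0.192, 0.0]
contact_force: [-0.6, -0.9, 0.4]
position: [0.6371, 0.0517, 0.1445]
ee_rot: [0.0, 0.981, 0.192, 0.001]
contact_force: [-0.6, 0.4, 3.3]
```

```bash
python3 -m handwheel '0 0 .0015 0;0 0 0 0;0 0 0 0'|sed -n 2,4p
python3 -m handwheel '0 0 .0015 0;0 0 0 0;0 0 0 0'|sed -n 2,4p
```

```text
position: [0.6372, 0.0517, 0.1441]
ee_rot: [0.0, 0.981, 0.192, 0.001]
contact_force: [-1.1, 0.0, 9.5]
position: [0.6373, 0.0517, 0.1439]
ee_rot: [0.0, 0.981, 0.192, 0.001]
contact_force: [-4.2, -0.1, 14.4]
```

Seated (14 N at the expected height). Next I'll release and fetch the 46 adapter.

```bash
python3 -m handwheel '0 0 -.003 0;0 0 0 0;0 0 0 0;0 0 0 0' .064 |sed -n 2,5p
python3 -m handwheel '0 0 -.015 0;0 0 -.02 0;0 0 -.025 0;0 0 -.015 0;0 0 0 0' |sed -n 2,2p; python3 -c "from h import *;shot('wrist','c8')"
python3 -m handwheel '-.0321 .0034 0 0;-.0321 .0034 0 0;-.0321 .0034 0 0;-.0321 .0034 0 0;-.0321 .0034 0 0' >/dev/null
python3 -m handwheel '0 0 0 0;0 0 0 0;0 0 0 0;0 0 0 0' |sed -n 1,2p
python3 - <<'E'
from h import *
shot('wrist','n8')
p=[.494,-.0238,.056];u,v=proj('n8',p).round().astype(int);print(u,v);g=cv2.cvtColor(cv2.imread('pics/n8.png'),6)[v-45:v+45,u-45:u+45]
_,m=cv2.threshold(cv2.GaussianBlur(g,(3,3),0),100,255,1);k,l,st,c=cv2.connectedComponentsWithStats(m);print(st[1:],c[1:]+[u-45,v-45])
E
```

```text
position: [0.6366, 0.0517, 0.1431]
ee_rot: [-0.0, 0.981, 0.192, -0.0]
contact_force: [0.1, -0.3, -1.0]
width: 0.064
position: [0.6388, 0.0517, 0.222]
clock: 18.42
position: [0.4953, -0.0242, 0.2181]
317 221
[[  13    4   65   68 3380]] [[316.93461538 213.81065089]]
```

```bash
python3 -m handwheel '-.001 0 .04 0;0 0 .041 0;0 0 .04 0;0 0 .025 0;0 0 .01 0' >/dev/null
python3 -m handwheel '0 0 0 0;0 0 0 0;0 0 0 0' |sed -n 2,4p
python3 -m handwheel '0 0 0 0;0 0 0 0;0 0 0 0;0 0 0 0' 0 25 |sed -n 2,5p
python3 -m handwheel '0 0 -.02 0;0 0 -.04 0;0 0 -.04 0;0 0 -.04 0;0 0 -.02 0'
```

```text
position: [0.4951, -0.0248, 0.0635]
ee_rot: [0.0, 0.981, 0.192, 0.001]
contact_force: [-0.7, -0.1, -0.2]
position: [0.4945, -0.0249, 0.0639]
ee_rot: [0.0, 0.981, 0.192, 0.001]
contact_force: [-0.9, 0.4, 3.8]
width: 0.0456
clock: 19.88
position: [0.4954, -0.0253, 0.2278]
ee_rot: [0.002, 0.981, 0.192, 0.004]
contact_force: [1.0, -0.2, -0.1]
width: 0.0455
gripper_force: 25.9
```

```bash
python3 -m handwheel '.0135 .0338 0 0;.0135 .0338 0 0;.0135 .0338 0 0;.0135 .0338 0 0;0 0 0 0' >/dev/null
python3 -m handwheel '0 0 0 0;0 0 0 0;0 0 0 0;0 0 0 0;0 0 0 0'|sed -n 2,5p
python3 - <<'E'
from h import *
shot('wrist','w9');s=readout.get_state();print(s['position'])
a=cv2.imread('pics/w9.png')[190:390,180:460];cv2.imwrite('pics/m9.png',cv2.resize(a,(784,560),interpolation=cv2.INTER_CUBIC))
E
```

```text
position: [0.5939, -0.1288, 0.2232]
ee_rot: [0.0, 0.981, 0.192, 0.0]
contact_force: [0.1, 0.2, -0.5]
width: 0.0453
[ 0.59400216 -0.12898205  0.22323427]
```

View pics/m9.png

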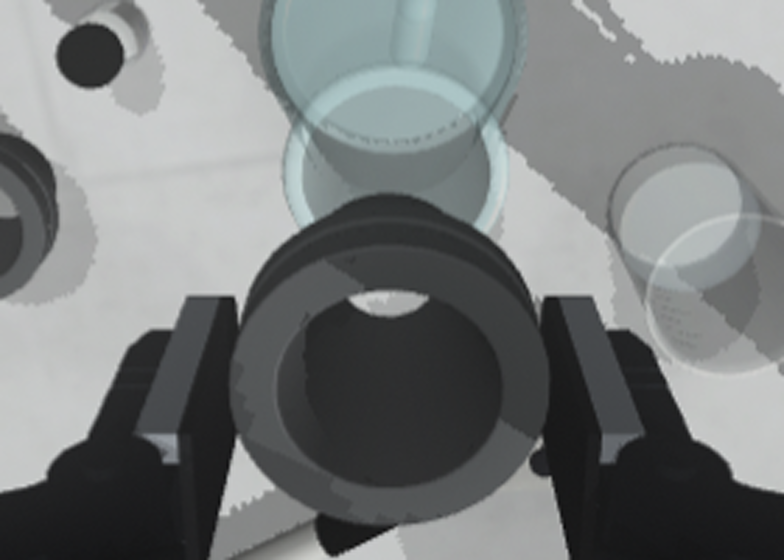

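The ring of the 46 adapter is at (319.1,327.1) and the rim of the 40 flask at (321.2,250).

```bash
python3 - <<'E'
from h import *
print(tool('w9',319.1,327.1,.0077),tool('w9',321.2,250,.0892))
E
python3 -m handwheel '.0007 .001 .015 0;.0007 .0005 .015 0;0 0 .01 0;0 0 .005 0;0 0 0 0' | sed -n 2,4p
```

```text
[0.0014 0.0005 0.0077] [0.0026 0.0018 0.0892]
position: [0.5955, -0.1301, 0.1766]
ee_rot: [-0.001, 0.981, 0.192, -0.001]
contact_force: [-0.1, 0.1, -0.3]
```

```bash
python3 -m handwheel '0 0 .006 0;0 0 .004 0;0 0 .004 0;0 0 .002 0;0 0 0 0' | sed -n 2,4p
python3 -m handwheel '0 0 .002 0;0 0 .001 0;0 0 0 0;0 0 0 0'|sed -n 2,4p
python3 -m handwheel '0 0 .0015 0;0 0 0 0;0 0 0 0'|sed -n 2,4p
```

```text
position: [0.5961, -0.1306, 0.1614]
ee_rot: [-0.0, 0.981, 0.192, -0.0]
contact_force: [-0.1, -0.1, -0.0]
position: [0.5964, -0.1307, 0.1589]
ee_rot: [0.0, 0.981, 0.192, 0.0]
contact_force: [0.2, 0.2, 0.2]
position: [0.5966, -0.1307, 0.1582]
ee_rot: [0.0, 0.981, 0.192, 0.0]
contact_force: [-1.0, 0.7, 3.7]
```

```bash
python3 -m handwheel '0 0 .0015 0;0 0 0 0;0 0 0 0'|sed -n 2,4p
python3 -m handwheel '0 0 .0015 0;0 0 0 0;0 0 0 0'|sed -n 2,4p
```

```text
position: [0.5967, -0.1308, 0.1579]
ee_rot: [0.001, 0.981, 0.192, 0.001]
contact_force: [-2.5, 0.7, 10.3]
position: [0.5968, -0.1308, 0.1577]
ee_rot: [0.001, 0.981, 0.192, 0.001]
contact_force: [-4.1, 1.6, 16.2]
```

```bash
python3 -m handwheel '0 0 -.003 0;0 0 0 0;0 0 0 0;0 0 0 0' .072 |sed -n 2,5p
python3 -m handwheel '0 0 -.015 0;0 0 -.02 0;0 0 -.025 0;0 0 -.015 0;0 0 0 0' |sed -n 2,2p; python3 -c "from h import *;shot('wrist','d10')"
python3 -m handwheel '-.0136 -.0341 0 0;-.0136 -.0341 0 0;-.0136 -.0341 0 0;-.0136 -.0341 0 0;0 0 0 0' >/dev/null
python3 -m handwheel '0 0 0 0;0 0 0 0;0 0 0 0;0 0 0 0' |sed -n 1,2p
python3 - <<'E'
from h import *
shot('wrist','n10')
p=[.494,-.0238,.040];u,v=proj('n10',p).round().astype(int);print(u,v);g=cv2.cvtColor(cv2.imread('pics/n10.png'),6)[v-45:v+45,u-45:u+45]
_,m=cv2.threshold(cv2.GaussianBlur(g,(3,3),0),100,255,1);k,l,st,c=cv2.connectedComponentsWithStats(m);print(st[1:]+[u-45,v-45,0,0,0])
E
```

```text
position: [0.5961, -0.1305, 0.1566]
ee_rot: [-0.0, 0.981, 0.192, -0.0]
contact_force: [0.2, -0.0, -0.3]
width: 0.072
position: [0.5983, -0.1312, 0.2355]
clock: 24.23
position: [0.4956, -0.0256, 0.2317]
316 211
[[ 285  177   62   64 2794]]
```

```bash
python3 -m handwheel '-.001 -.0005 .04 0;0 0 .041 0;0 0 .041 0;0 0 .035 0;0 0 .02 0' >/dev/null
python3 -m handwheel '0 0 .013 0;0 0 0 0;0 0 0 0;0 0 0 0' |sed -n 2,4p
python3 -m handwheel '0 0 0 0;0 0 0 0;0 0 0 0;0 0 0 0' 0 30 |sed -n 2,5p
python3 -m handwheel '0 0 -.02 0;0 0 -.04 0;0 0 -.04 0;0 0 -.04 0;0 0 -.04 0' >/dev/null
python3 -m handwheel '0 0 -.02 0;0 0 0 0;0 0 0 0;0 0 0 0'
```

```text
position: [0.4947, -0.0251, 0.043]
ee_rot: [0.0, 0.981, 0.191, 0.001]
contact_force: [0.4, 0.3, 0.7]
position: [0.4948, -0.0251, 0.0436]
ee_rot: [0.001, 0.981, 0.192, 0.002]
contact_force: [-0.3, -1.6, 6.7]
width: 0.0535
clock: 26.12
position: [0.4923, -0.0243, 0.2411]
ee_rot: [-0.001, 0.981, 0.192, -0.001]
contact_force: [0.5, 0.5, -1.7]
width: 0.0531
gripper_force: 32.4
```

```bash
python3 -m handwheel '.019 -.035 0 0;.019 -.035 0 0;.019 -.035 0 0;.019 -.035 0 0;.019 -.035 0 0' >/dev/null
python3 -m handwheel '.019 -.035 0 0;.019 -.035 0 0;.019 -.035 0 0;.019 -.035 0 0;.019 -.035 0 0' >/dev/null
python3 -m handwheel '0 0 0 0;0 0 0 0;0 0 0 0;0 0 0 0;0 0 0 0'|sed -n 2,5p
python3 - <<'E'
from h import *
shot('wrist','w11');s=readout.get_state();print(s['position'])
a=cv2.imread('pics/w11.png')[190:390,180:460];cv2.imwrite('pics/m11.png',cv2.resize(a,(784,560),interpolation=cv2.INTER_CUBIC))
E
```

```text
position: [0.5377, 0.3696, 0.2417]
ee_rot: [0.0, 0.982, 0.191, -0.001]
contact_force: [0.2, 0.2, -0.3]
width: 0.0536
[0.53785579 0.36968167 0.24212146]
```

View pics/m11.png

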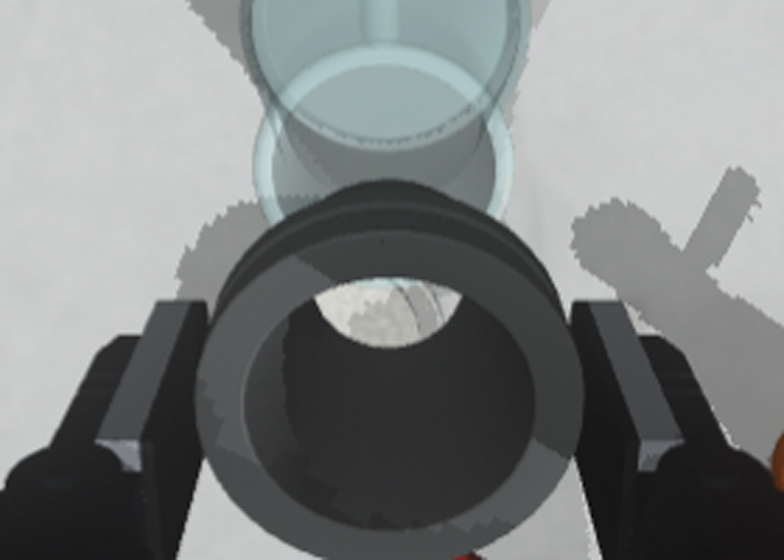

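The ring of the 54 adapter is at (319.1,333.2) and the rim of the 48 flask at (317,247.5).

Run:
```python
from h import *
print(tool('w11',319.1,333.2,.0033),tool('w11',317,247.5,.0921))
```

```text
[0.0015 0.0005 0.0033] [ 0.0031 -0.0007  0.0921]
```

```bash
python3 -m handwheel '.0007 -.0006 .015 0;.0007 -.0006 .015 0;0 0 .012 0;0 0 .008 0;0 0 .004 0' | sed -n 2,4p
python3 -m handwheel '0 0 .004 0;0 0 .004 0;0 0 .004 0;0 0 .002 0;0 0 0 0' | sed -n 2,4p
python3 -m handwheel '0 0 .0015 0;0 0 0 0;0 0 0 0'|sed -n 2,4p
```

```text
position: [0.5383, 0.3716, 0.1872]
ee_rot: [0.0, 0.982, 0.191, -0.001]
contact_force: [-1.0, 0.4, -0.5]
position: [0.5386, 0.3727, 0.174]
ee_rot: [0.0, 0.981, 0.192, -0.0]
contact_force: [-0.1, -0.8, -1.4]
position: [0.5388, 0.3728, 0.1729]
ee_rot: [0.0, 0.981, 0.192, 0.0]
contact_force: [-0.1, -1.1, -0.8]
```

```bash
python3 -m handwheel '0 0 .0015 0;0 0 .001 0;0 0 0 0;0 0 0 0'|sed -n 2,4p
python3 -m handwheel '0 0 .0015 0;0 0 0 0;0 0 0 0'|sed -n 2,4p
python3 -m handwheel '0 0 .0015 0;0 0 0 0;0 0 0 0'|sed -n 2,4p
```

```text
position: [0.5387, 0.3726, 0.1702]
ee_rot: [0.0, 0.981, 0.192, -0.0]
contact_force: [-0.4, -0.1, -1.1]
position: [0.5388, 0.3726, 0.1696]
ee_rot: [0.0, 0.981, 0.192, 0.0]
contact_force: [-1.6, -1.7, 5.4]
position: [0.5389, 0.3726, 0.1693]
ee_rot: [0.0, 0.981, 0.192, 0.001]
contact_force: [-1.7, -2.9, 10.2]
```

Seated. Next I'll release, retreat, and check all four in one last picture.

```bash
python3 -m handwheel '0 0 -.0025 0;0 0 0 0;0 0 0 0;0 0 0 0' .082 |sed -n 2,5p
python3 -m handwheel '0 0 -.015 0;0 0 -.025 0;0 0 -.035 0;0 0 -.03 0;0 0 -.02 0' |sed -n 2,2p
python3 -m handwheel '-.03 .02 0 0;-.03 .02 0 0;-.03 .02 0 0;-.03 .02 0 0;-.03 .02 0 0' >/dev/null
python3 -m handwheel '-.02 .03 0 0;-.02 .03 0 0;-.02 .03 0 0;-.02 .03 0 0;0 0 0 0'
python3 - <<'E'
from h import *
shot('scene','s12');shot('top','t12')
s=cv2.imread('pics/s12.png')[140:360,120:460];t=cv2.imread('pics/t12.png')[140:300,160:480]
f=lambda a:cv2.resize(a,(560,300),interpolation=cv2.INTER_CUBIC)
cv2.imwrite('pics/m12.png',np.vstack([f(s),f(t)]))
E
```

```text
position: [0.5386, 0.373, 0.1692]
ee_rot: [-0.0, 0.981, 0.192, -0.0]
contact_force: [0.2, -0.2, 0.6]
width: 0.0821
position: [0.5395, 0.3734, 0.2977]
clock: 30.92
position: [0.4068, 0.0774, 0.2946]
ee_rot: [0.002, 0.982, 0.189, -0.001]
contact_force: [-1.6, 0.5, -0.3]
width: 0.0821
gripper_force: 0.0
```

View pics/m12.png

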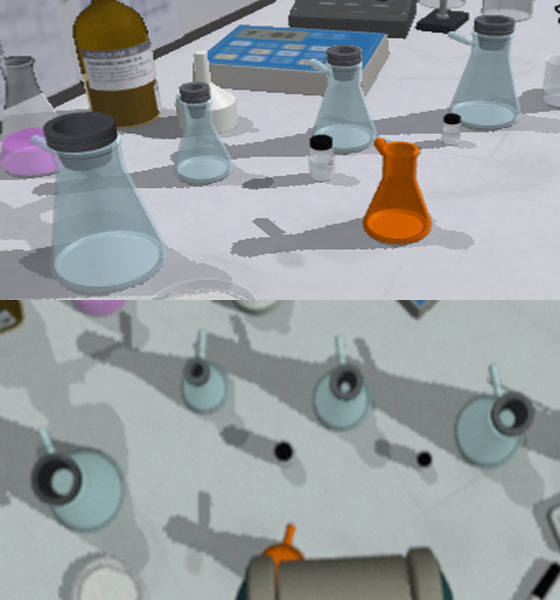

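All four adapters sit flat on their flasks: scene crop (82,130), (195,92), (344,55) and (494,25). The flasks are upright and in place, the orange look-alike hasn't been touched, and the robot is clear.

```bash
python3 -m handwheel '0 0 0 0;0 0 0 0;0 0 0 0' | head -1; python3 -c "from rig import ticket;print(ticket.sign_off())"
```

```text
clock: 31.27
the job is handed in; nothing more can be done
None
```

All four adapters are seated nose down in their matching flasks with collars flat on the rims, and the job was handed in at about 31 s of the 102 s allowed; the hand-in gave no verdict.

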